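Hold open the box with the remote in it

ROBOT

A 6-joint arm with a two-finger parallel gripper is mounted at the origin on the work surface. World frame = base frame: x ahead of the robot, y to its left, z up, the work surface at z = 0. Lengths are in mm, angles in degrees, forces in N, time in s.
With the tool pointing down it reaches from about 350 to 850 mm from the base axis. Payload 8.1 kg.
Tool frame: the origin (TCP) lies between the finger pads; the fingertips stand 14 mm ahead of it and the grasp point (between the pads) lies 5 mm behind it; z points along the fingers, x is the direction in which the jaws open and shut, and the axes are right-handed (so a half turn about z gives the same grasp; the last joint's range is limited). The gripper opens to 85 mm and grips with 20 to 120 N. Pads are 22 mm wide; open, the fingers measure 114 mm over their backs; the gripper's body (76 mm by 85 mm) begins 54 mm behind the grasp point. The pads swing forward as they close: fully open they stand 13 mm farther back than shut.
Start: joints at [-81.383, 7.471, 85.268, -0, 87.261, -4.893], TCP at [140.193, -583.396, 245.292] pointing down, gripper open.
Joint ranges: [-169.43, 169.43], [-51.17, 129.36], [1.28, 143.12], [-76.62, 256.62], [0, 156.53], [-152.29, 152.29]. Speed limits (degrees/s): [136.94, 136.94, 159.86, 180, 180, 180].

INTERFACE

Orientations are given as [roll, pitch, yaw] about the fixed x, y, z axes, in that order (R = Rz(yaw) Ry(pitch) Rx(roll)).
In Python, from bench import r, vision, job gives the robot as it stands.
- The arm moves only by the tool send_rows, never from a script. Its arguments are lists of equal length, an entry for each row: "dp": the shift along the world's x, y, z in mm, a list of three; "rot": the turn, a rotation vector about the world's x, y, z in rad, a list of three. In form: {"dp": [[tx, ty, tz], ...], "rot": [[wx, wy, wz], ...]}. A call has 1 to 5 rows; each row is the pose to reach, as a shift and turn from the pose commanded when the call began; what a row does not reach only later rows make up. A row lasts 1/8 s, in which the tool goes at most 62.5 mm and 10.7 degrees, less where a joint would pass 70% of its speed; a pose out of reach is approached as far as the arm can. A call with a gripper value outside its range is refused whole. "jaw" is the finger opening in mm, from 0 to 85.4, set as the call begins (left out, the last holds). The fingers move at their own pace and stop on an object; "force" is the grip in N (left out, the last holds). Time passes only in rows, so rows that repeat a pose let the fingers close. It gives the time, the measured TCP pose, the force and the opening at its end, in the units of the state.
- r.sense(): the state, without advancing time (a new reading comes with each control period).
- vision.snapshot(name): name is "scene" or "side" or "wrist"; returns a dict with "pixels" (400x640x3 uint8, red, green, blue), "depth" (400x640 float32, mm along the optical axis (not along the pixel's ray), 0 where there is no reading), "intrinsics" (3x3 intrinsics, pixels), "k1" (the pictures are not rectified: a ray, as slopes to the right and down, at radius r is drawn at 1 + k1 r^2 times it, then the intrinsics apply), "world_from_camera" (4x4, takes a point from camera to world coordinates); the wrist camera has in their place "T_tool_cam" (4x4, takes a point from camera to tool coordinates, whose origin is the TCP and whose axes are the tool frame's). Camera axes: x right, y down, z forward; pixel columns grow to the right and rows downward; lengths in mm; the calibration is good to about 2 mm. A picture is of the moment at which its call begins: read the wrist's pose just before it.
- job.hand_in(): hands the job in, once; it reports no verdict.
The state is a dict: "time": time; "joint_pos": joint angles; "qd": joint speeds; "joint_efforts": joint torques, N m; "tool_pos": TCP position; "tcp_rot": TCP orientation; "ft_force": force on the tool from outside, world axes, zero at the start; "wrist_torque": the same for the moment, N m; "finger_gap": finger opening in mm.
Only numpy, scipy, OpenCV 4.12 (cv2) and the standard library are available. Lean on these libraries where they do the work, as an engineer would, in place of code of your own. Each camera call takes 0.05 s, during which the arm holds its last target.

TASK

Look through the clear lids of the two wooden boxes to see which one has the black TV remote in it, lift that box's lid by its handle and hold it open at 45 degrees, so that I can reach in; finish while still holding it there, because it falls shut if let go. The hinges are weak, so never swing the lid past 60 degrees; keep the other box shut and leave everything else, the contents of the boxes included, where it is.

Things in the scene. Friction and masses are not known exactly. Their poses are not given: they have to be found in the camera images.
- oak_in (a point): centre of the inner floor, 8 mm above the table, of the light oak box, steel handle and hinges. The box is fixed to the table: 160 deep (x) by 240 wide (y) by 80 high, walls 8; its x axis points from the front (handle side, towards the robot) to the hinge side, z up. Which box stands left or right varies.
- oak_hinge (a point): point on the oak box's hinge axis, mid-width, at the top edge of its far wall, 80 mm above the table, 80 mm along the box's x from its centre; fixed to the box, axes as the box's. The hinge axis is this y axis.
- oak_handle (a point): mid-point of the grip bar of the oak box's lid. The bar is round, 12 mm thick, 100 long, parallel to the hinge, on two arms 50 mm in front of the lid's front edge (between bar and lid an open slot 44 by 88 mm takes a finger from above). Lid shut: 7 mm above and 210 mm in front of the hinge point. Axes: the box's when shut, turning with the lid.
- oak_lid (a joint): opening angle of the oak lid, rad: 0 shut, growing as the handle rises and swings over towards the hinge (45 degrees = 0.785); it falls shut if let go. The lid is a 160 by 240 mm wooden frame, 14 mm thick, with a clear pane through which the contents are seen; about 0.4 kg.
- walnut_in (a point): centre of the inner floor, 8 mm above the table, of the dark walnut box, brass handle and hinges. The box is fixed to the table: 160 deep (x) by 240 wide (y) by 80 high, walls 8; its x axis points from the front (handle side, towards the robot) to the hinge side, z up. Which box stands left or right varies.
- walnut_hinge (a point): point on the walnut box's hinge axis, mid-width, at the top edge of its far wall, 80 mm above the table, 80 mm along the box's x from its centre; fixed to the box, axes as the box's. The hinge axis is this y axis.
- walnut_handle (a point): mid-point of the grip bar of the walnut box's lid. The bar is round, 12 mm thick, 100 long, parallel to the hinge, on two arms 50 mm in front of the lid's front edge (between bar and lid an open slot 44 by 88 mm takes a finger from above). Lid shut: 7 mm above and 210 mm in front of the hinge point. Axes: the box's when shut, turning with the lid.
- walnut_lid (a joint): opening angle of the walnut lid, rad: 0 shut, growing as the handle rises and swings over towards the hinge (45 degrees = 0.785); it falls shut if let go. The lid is a 160 by 240 mm wooden frame, 14 mm thick, with a clear pane through which the contents are seen; about 0.4 kg.
- remote_center (a point): centre of the black remote control, 44 (x) by 150 (y) by 18 mm, white keys and a red one; lies loose on the floor of one of the two boxes, under the shut lid
- case_center (a point): centre of the wine-red spectacle case, 60 (x) by 155 (y) by 34 mm; lies in the box that has no remote
- mug_center (a point): centre of a blue ceramic cup standing on the table, 80 mm across, 90 high, no handle
- soda_center (a point): centre of an amber bottle with a white cap, 72 mm across, 210 high, standing on the table
- lotion_center (a point): centre of a cream and green pump bottle, 60 mm across, 177 high; this point is 75 mm above its foot
- phone_center (a point): centre of a grey phone with a black screen lying flat, 75 (x) by 150 (y) by 9 mm

How it is judged (in metres and radians):
On the way:
1. the lid of the box with the remote is off its seat, carried by the fingers (((horizontal distance between remote_center and oak_in below 0.1 m and value of joint oak_lid above 0.15 rad and contact force between the fingers and oak_lid above 0.5 N) or (horizontal distance between remote_center and walnut_in below 0.1 m and value of joint walnut_lid above 0.15 rad and contact force between the fingers and walnut_lid above 0.5 N))), for 0.1 s.
At the end, for the whole second after the job is handed in: The lid of the box with the remote stands at 45 degrees (within 6), still (under 0.1 rad/s), carried by the fingers (over 0.8 N) and propped on nothing else; the other lid is shut; remote, case, cup, bottles and phone are within 30 mm of where they began (((horizontal distance between remote_center and oak_in below 0.1 m and value of joint oak_lid between 0.68 and 0.89 rad and velocity of joint oak_lid between -0.1 and 0.1 rad/s and contact force between the fingers and oak_lid above 0.8 N and value of joint walnut_lid below 0.05 rad and contact force between oak_lid and remote below 0.1 N and contact force between oak_lid and case below 0.1 N and contact force between oak_lid and mug below 0.1 N and contact force between oak_lid and soda below 0.1 N and contact force between oak_lid and lotion below 0.1 N and contact force between oak_lid and phone below 0.1 N) or (horizontal distance between remote_center and walnut_in below 0.1 m and value of joint walnut_lid between 0.68 and 0.89 rad and velocity of joint walnut_lid between -0.1 and 0.1 rad/s and contact force between the fingers and walnut_lid above 0.8 N and value of joint oak_lid below 0.05 rad and contact force between walnut_lid and remote below 0.1 N and contact force between walnut_lid and case below 0.1 N and contact force between walnut_lid and mug below 0.1 N and contact force between walnut_lid and soda below 0.1 N and contact force between walnut_lid and lotion below 0.1 N and contact force between walnut_lid and phone below 0.1 N)) and distance of each of remote_center, case_center, mug_center, soda_center, lotion_center, phone_center from where it was at the start of the episode below 0.03 m); the arm keeps its last pose, push and grip.
It fails at once if the lid of the box without the remote is opened ((horizontal distance between remote_center and oak_in below 0.1 m and value of joint walnut_lid above 0.1 rad) or (horizontal distance between remote_center and walnut_in below 0.1 m and value of joint oak_lid above 0.1 rad)).
It fails at once if a lid is swung past 60 degrees (value of joint any of oak_lid, walnut_lid above 1.06 rad).
It fails at once if the contents of a box are disturbed (distance of any of remote_center, case_center from where it was at the start of the episode above 0.03 m or angle between any of remote_center, case_center's own z axis and vertical above 0.35 rad).
It fails at once if the cup, a bottle or the phone is pushed away or knocked over (distance of any of mug_center, soda_center, lotion_center, phone_center from where it was at the start of the episode above 0.03 m or angle between any of mug_center, soda_center, lotion_center, phone_center's own z axis and vertical above 0.35 rad).
It also fails if it takes over 35 s, if anything falls off the work surface, if the arm or the gripper's body presses on something with over 40 N, if the wrist force passes 120 N, or if a joint passes its speed limit or range.

## Working session

There is one attempt and no reset: what is moved stays moved. The work goes in short steps, Python scripts to look and compute and a tool call to move; the robot and the scene stay as the last step left them, time stands still between calls to the robot, and variables do not carry over. Pictures are saved under pics/ and viewed, and the job is handed in when it is done.

Besides the shell and the picture viewer there is one more tool, called after "Request:" by a JSON object that holds its "fn" and its "kwargs". send_rows: Moves the arm, as the interface text tells. Its arguments: {"type":"object","properties":{"dp":{"type":"array"},"rot":{"type":"array"},"jaw":{"type":"number"},"force":{"type":"number"}},"required":["dp","rot"]}

```bash
mkdir -p pics; ls; cat > h.py <<'E'
from bench import r, vision, job
import numpy as np, cv2
def snap(n):
    s=vision.snapshot(n); np.save(f'/tmp/{n}.npy',s,allow_pickle=True)
    return s
def save(s,f): cv2.imwrite(f,cv2.cvtColor(s['pixels'],cv2.COLOR_RGB2BGR))
def pts(s,T=None):
    K=s['intrinsics'];k1=s['k1'];h,w=s['depth'].shape
    u,v=np.meshgrid(np.arange(w),np.arange(h))
    p=np.stack([u,v],-1).reshape(-1,1,2).astype(np.float64)
    q=cv2.undistortPoints(p,np.array(K,float),np.array([k1,0,0,0.])).reshape(h,w,2)
    z=s['depth'].astype(float)
    P=np.stack([q[...,0]*z,q[...,1]*z,z],-1)
    T=s['world_from_camera'] if T is None else T
    T=np.array(T); return P@T[:3,:3].T+T[:3,3]
E
python3 - <<'E'
from h import *
print(r.sense())
for n in ['scene','side']:
    s=snap(n); save(s,f'pics/{n}1.png'); print(s['k1'],s['intrinsics'],s['world_from_camera'])
E
```

```text
pics
{'time': 0.0, 'joint_pos': array([-8.13831590e+01,  7.51475606e+00,  8.53290792e+01,  9.95362546e-04,
        8.72620362e+01, -4.89300218e+00]), 'qd': array([-0.06463238, -0.07760866, -0.02473846,  0.14272841,  0.04976273,
        0.00496109]), 'joint_efforts': array([ 1.49083280e-04, -5.69390988e+01, -5.00556779e+01,  9.06184482e-05,
        1.45264057e-02, -2.64334398e-05]), 'tool_pos': array([ 140.1169687 , -582.87157661,  244.25000081]), 'tcp_rot': array([-1.79989979e+02,  1.05400868e-01, -7.64901961e+01]), 'ft_force': array([ 0.22215011, -0.28374521,  0.90717214]), 'wrist_torque': array([ 0.07227997, -0.0098392 ,  0.02806763]), 'finger_gap': 85.71666068031954}
-0.003525276051120798 [[392.74811866   0.         326.01095307]
 [  0.         392.74811866 204.2387709 ]
 [  0.           0.           1.        ]] [[ 5.96097810e-01  5.50029761e-01 -5.84922784e-01  1.40008433e+03]
 [ 8.02822553e-01 -3.97444410e-01  4.44425348e-01 -6.11344278e+02]
 [ 1.19728770e-02 -7.34510179e-01 -6.78492039e-01  1.04178789e+03]
 [ 0.00000000e+00  0.00000000e+00  0.00000000e+00  1.00000000e+00]]
0.04133395570476402 [[459.53639912   0.         320.63126788]
 [  0.         459.53639912 203.0395128 ]
 [  0.           0.           1.        ]] [[ 9.74800835e-01 -1.81636849e-01  1.29504389e-01  4.47632212e+02]
 [-2.22378801e-01 -7.45337925e-01  6.28505406e-01 -8.25366196e+02]
 [-1.76352089e-02 -6.41466626e-01 -7.66948217e-01  1.07457068e+03]
 [ 0.00000000e+00  0.00000000e+00  0.00000000e+00  1.00000000e+00]]
```

View pics/scene1.png

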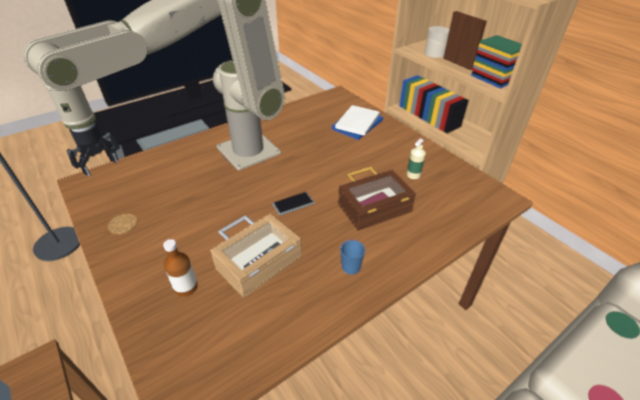

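View pics/side1.png

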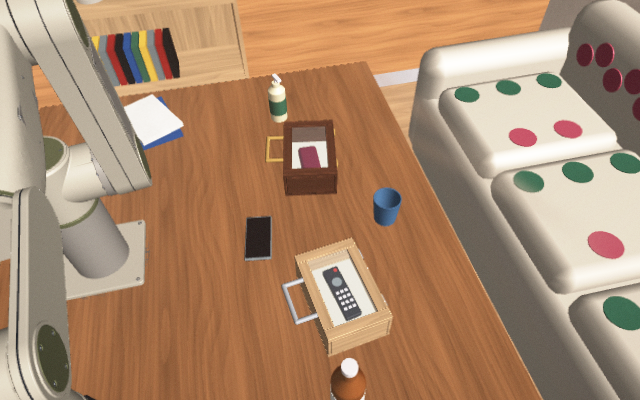

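The side view shows the black remote (about 340,293) in the oak box. That box's steel handle is at about (295,300). The wine-red case is in the walnut box (310,157). The amber bottle stands near the oak box (347,380).

```bash
python3 - <<'E'
from h import *
for n in ['side','scene']:
    s=np.load(f'/tmp/{n}.npy',allow_pickle=True).item()
    P=pts(s); im=s['pixels']
    print(n,'table z',np.median(P[250:330,200:230,2]) if n=='side' else '')
    if n=='side': sub=(slice(235,360),slice(275,400))
    else: sub=(slice(210,300),slice(205,305))
    Q=P[sub].reshape(-1,3); C=im[sub].reshape(-1,3).astype(int)
    ok=(s['depth'][sub].reshape(-1)>0)
    Z=Q[:,2]; print(np.histogram(Z[ok],bins=[-20,-10,0,5,10,20,30,40,50,60,70,80,85,90,95,100,110,150]))
    m=ok&(Z>75)&(Z<105)
    sat=C.max(1)-C.min(1)
    wood=m&(sat>40); steel=m&(sat<25)
    for nm,k in(('wood',wood),('steel',steel)):
        xy=Q[k][:,:2].astype(np.float32); rect=cv2.minAreaRect(xy); print(nm,k.sum(),rect,cv2.boxPoints(rect),np.median(Z[k]))
    np.save(f'/tmp/{n}_steel.npy',Q[steel])
E
```

```text
side table z 1.5364621641075473
(array([   0, 1803, 5753,  473,  141,  138,  158,  150,  153,  152,  189,
         74, 1403, 3311, 1638,   13,    0]), array([-20, -10,   0,   5,  10,  20,  30,  40,  50,  60,  70,  80,  85,
        90,  95, 100, 110, 150]))
wood 3495 ((576.9234619140625, -288.010986328125), (220.24855041503906, 243.20989990234375), 7.729102611541748) [[ 451.44507 -182.32138]
 [ 484.1543  -423.32172]
 [ 702.40186 -393.7006 ]
 [ 669.6926  -152.70026]] 94.65261959551049
steel 2777 ((577.748046875, -294.41290283203125), (218.75314331054688, 170.08432006835938), 7.4540815353393555) [[ 458.26315 -224.279  ]
 [ 480.32846 -392.926  ]
 [ 697.2329  -364.5468 ]
 [ 675.1676  -195.89981]] 90.64150780772002
scene table z 
(array([   0, 3009, 1427,  131,  156,  164,  169,  172,  163,  172,  165,
        193, 1421, 1406,  211,    0,    0]), array([-20, -10,   0,   5,  10,  20,  30,  40,  50,  60,  70,  80,  85,
        90,  95, 100, 110, 150]))
wood 2101 ((580.0283813476562, -286.2182922363281), (208.0597381591797, 241.75657653808594), 7.874732494354248) [[ 460.41824 -180.73279]
 [ 493.5408  -420.2096 ]
 [ 699.63855 -391.7038 ]
 [ 666.516   -152.22699]] 91.63585453960127
steel 863 ((577.9417724609375, -292.16107177734375), (222.03419494628906, 169.4793701171875), 8.136234283447266) [[ 456.04916 -223.9863 ]
 [ 480.03513 -391.75974]
 [ 699.83435 -360.33585]
 [ 675.8484  -192.56241]] 88.12713246202168
```

```bash
python3 - <<'E'
from h import *
s=np.load('/tmp/side.npy',allow_pickle=True).item()
P=pts(s)
for v in range(270,330,6):
  print(v,[tuple(int(a) for a in P[v,u]) for u in range(278,325,4)])
c=s['pixels'][235:400,240:420]; cv2.imwrite('pics/crop.png',cv2.cvtColor(cv2.resize(c,None,fx=4,fy=3.6,interpolation=cv2.INTER_CUBIC),cv2.COLOR_RGB2BGR))
E
```

```text
270 [(463, -151, 4), (474, -153, 3), (484, -153, 0), (495, -157, 1), (505, -160, 2), (511, -210, 78), (519, -223, 96), (529, -226, 98), (539, -227, 94), (549, -225, 88), (559, -227, 87), (568, -231, 91)]
276 [(460, -168, 1), (470, -171, 3), (481, -174, 3), (492, -174, 0), (502, -176, -1), (510, -201, 35), (516, -238, 94), (526, -242, 96), (535, -242, 93), (546, -242, 88), (555, -245, 89), (564, -248, 91)]
282 [(457, -187, 2), (467, -189, 2), (478, -192, 3), (485, -247, 93), (494, -251, 95), (503, -253, 95), (514, -250, 86), (522, -258, 96), (532, -261, 97), (542, -261, 92), (551, -263, 92), (561, -265, 92)]
288 [(454, -203, 0), (463, -259, 93), (472, -262, 93), (485, -211, 1), (495, -214, 3), (505, -217, 2), (514, -230, 21), (520, -270, 88), (528, -277, 97), (538, -278, 95), (548, -277, 89), (557, -280, 90)]
294 [(451, -222, 3), (461, -226, 5), (469, -278, 95), (481, -232, 8), (492, -229, -1), (502, -232, -1), (512, -237, 3), (519, -264, 49), (525, -293, 97), (535, -293, 92), (543, -298, 98), (553, -296, 90)]
300 [(448, -239, 2), (458, -239, -1), (467, -291, 89), (476, -297, 96), (48
[... 237 characters left out ...]
-270, 3), (516, -271, 0), (522, -295, 42), (528, -325, 96), (537, -327, 96), (546, -329, 95)]
312 [(443, -272, 2), (453, -276, 4), (463, -277, 3), (470, -323, 88), (479, -328, 94), (492, -284, 2), (502, -286, 1), (512, -286, -2), (522, -293, 7), (527, -324, 64), (533, -343, 99), (542, -344, 96)]
318 [(440, -288, 1), (450, -289, 0), (460, -292, 0), (470, -295, 2), (477, -343, 94), (489, -300, 2), (494, -349, 98), (504, -348, 91), (513, -350, 90), (522, -352, 90), (531, -354, 90), (539, -359, 97)]
324 [(438, -305, 3), (447, -306, 2), (457, -308, 0), (467, -310, 0), (476, -314, 3), (486, -315, 2), (496, -316, 0), (506, -319, 0), (515, -321, -1), (525, -325, 2), (530, -351, 53), (536, -373, 97)]
```

View pics/crop.png

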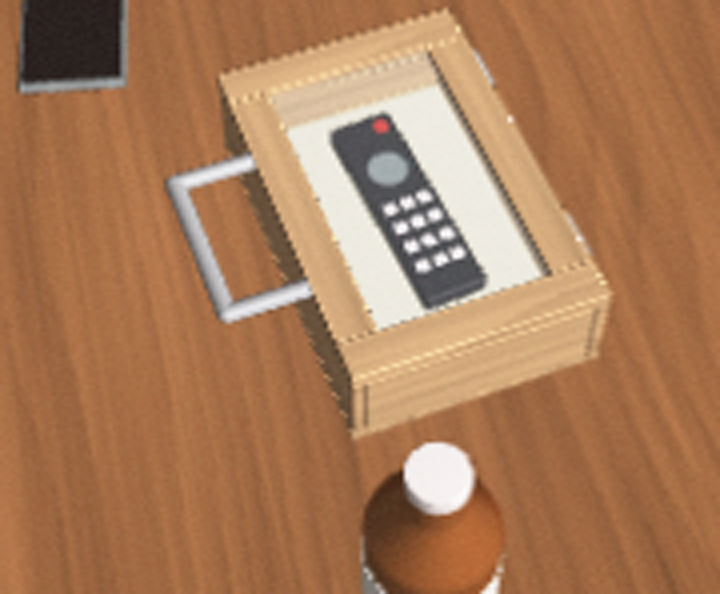

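```bash
python3 - <<'E'
from h import *
a=np.radians(7.8);u=np.array([np.cos(a),np.sin(a)]);w=np.array([-u[1],u[0]]);c=np.array([577,-288.])
for n in ['side','scene']:
    s=np.load(f'/tmp/{n}.npy',allow_pickle=True).item(); P=pts(s); 
    d=P[...,:2]-c; X=d@u; Y=d@w; Z=P[...,2]
    m=(np.abs(X)<125)&(np.abs(Y)<135)&(Z>78)&(Z<105)
    h,e=np.histogram(X[m],bins=np.arange(-120,125,4)); print(n,list(zip(e.astype(int),h))[:14], list(zip(e.astype(int),h))[-9:])
    b=m&(X<-92); print('bar',b.sum(),P[b].mean(0),'Y range',np.percentile(Y[b],[1,50,99]),'X',np.percentile(X[b],[2,50,98]), 'fit slope',np.polyfit(Y[b],X[b],1))
    l=m&(X>-45)
    print('lid Y',np.percentile(Y[l],[.5,1,99,99.5]),'X',np.percentile(X[l],[99,99.5,99.9]))
    # objects elsewhere z>20
    t=(Z>25)&(Z<230)&(P[...,0]>250)&(P[...,0]<900)&(np.abs(P[...,1])<650)&~m
    _,lab,st,_=cv2.connectedComponentsWithStats(t.astype(np.uint8))
    for i in range(1,len(st)):
        if st[i,4]>120:
            q=P[lab==i]; print(i,st[i],q.min(0).round(),q.max(0).round())
E
```

```text
side [(np.int64(-120), np.int64(0)), (np.int64(-116), np.int64(0)), (np.int64(-112), np.int64(45)), (np.int64(-108), np.int64(74)), (np.int64(-104), np.int64(72)), (np.int64(-100), np.int64(37)), (np.int64(-96), np.int64(15)), (np.int64(-92), np.int64(18)), (np.int64(-88), np.int64(17)), (np.int64(-84), np.int64(19)), (np.int64(-80), np.int64(15)), (np.int64(-76), np.int64(18)), (np.int64(-72), np.int64(14)), (np.int64(-68), np.int64(21))] [(np.int64(88), np.int64(144)), (np.int64(92), np.int64(152)), (np.int64(96), np.int64(136)), (np.int64(100), np.int64(139)), (np.int64(104), np.int64(47)), (np.int64(108), np.int64(12)), (np.int64(112), np.int64(0)), (np.int64(116), np.int64(0)), (np.int64(120), np.int64(0))]
bar 243 [ 474.81637109 -305.03548062   93.03797997] Y range [-55.04144     -3.57484887  53.59933803] X [-109.65276397 -103.83105755  -93.7574545 ] fit slope [ 4.89200584e-04 -1.03548717e+02]
lid Y [-119.60768634 -119.32173844  116.45309346  118.05976979] X [104.04876503 104.9725582  109.4371331 ]
1 [268  74  19  43 604] [542. 446.  25.] [603. 497. 183.]
2 [ 265  120   73   72
[... 854 characters left out ...]
 (np.int64(112), np.int64(0)), (np.int64(116), np.int64(0)), (np.int64(120), np.int64(0))]
bar 117 [ 476.00782661 -301.11670115   89.8796181 ] Y range [-53.51988743   1.76474736  53.30121775] X [-109.93239287 -101.52384689  -93.77603332] fit slope [ 5.67218599e-03 -1.01841950e+02]
lid Y [-117.77262811 -117.42433229  118.648827    120.62076719] X [107.26779026 108.46294544 110.27719364]
1 [407 139  18  36 427] [543. 448.  26.] [602. 502. 178.]
2 [ 339  167   77   59 2887] [489.  79.  25.] [727. 346. 100.]
3 [ 164  240   33   54 1104] [ 537. -555.   25.] [ 595. -482.  213.]
4 [341 240  25  31 577] [759. -83.  25.] [838.  -4.  94.]
5 [212 242  90  51 898] [ 541. -411.   25.] [ 698. -153.   78.]
```

Request:
{"fn": "send_rows", "kwargs": {"dp": [[44,37,0],[88,74,0],[132,111,0],[176,148,0],[220,185,0]], "rot": [[0,0,0.18],[0,0,0.36],[0,0,0.54],[0,0,0.72],[0,0,0.9]], "jaw": 46, "force": 25}}

```text
time: 0.72
tool_pos: [361.2, -396.8, 244.9]
tcp_rot: [-180.0, 0.0, -24.6]
ft_force: [1.4, -0.2, -1.3]
finger_gap: 46.2
```

Request:
{"fn": "send_rows", "kwargs": {"dp": [[38,32,-15],[76,64,-30],[115,95,-45],[115,95,-45]], "rot": [[0,0,0.18],[0,0,0.36],[0,0,0.57],[0,0,0.571]]}}

```text
time: 1.23
tool_pos: [476.4, -300.1, 198.0]
tcp_rot: [-179.8, 0.1, 8.2]
ft_force: [-0.3, 0.1, -0.3]
finger_gap: 45.9
```

```bash
python3 - <<'E'
from h import *
st=r.sense(); print({k:np.round(v,1) for k,v in st.items()})
s=snap('wrist'); save(s,'pics/w1.png')
from scipy.spatial.transform import Rotation as R
T=np.eye(4);T[:3,:3]=R.from_euler('xyz',st['tcp_rot'],degrees=True).as_matrix();T[:3,3]=st['tool_pos']
T=T@np.array(s['T_tool_cam'])
P=pts(s,T); 
a=np.radians(7.8);u=np.array([np.cos(a),np.sin(a)]);w=np.array([-u[1],u[0]]);c=np.array([577,-288.])
d=P[...,:2]-c; X=d@u;Y=d@w;Z=P[...,2]
m=(s['depth']>0)&(X<-92)&(X>-125)&(np.abs(Y)<70)&(Z>70)&(Z<105)
print(m.sum(), P[m].mean(0) if m.any() else 0, np.percentile(Z[m],[5,50,95]),'X',np.percentile(X[m],[2,50,98]),'Y',np.percentile(Y[m],[1,99]), np.polyfit(Y[m],X[m],1))
E
```

```text
{'time': np.float64(1.2), 'joint_pos': array([-37.5,   3.5,  94.5,   0. ,  82.2, -45.7]), 'qd': array([-3.5, -1.5, -0.4, -1.7,  1. , -8.7]), 'joint_efforts': array([  2.1, -52.1, -49.5,   0.6,  -0.4,  -0.3]), 'tool_pos': array([ 476.4, -300.1,  198. ]), 'tcp_rot': array([-1.798e+02,  1.000e-01,  8.200e+00]), 'ft_force': array([-0.3,  0.1, -0.3]), 'wrist_torque': array([-0., -0., -0.]), 'finger_gap': np.float64(45.9)}
2135 [ 473.25208273 -296.78922251   91.32273496] [88.33235085 91.66916619 93.23076236] X [-110.88430592 -104.24971384  -93.26869877] Y [-51.62063811  55.69744762] [ 5.50796315e-03 -1.04010450e+02]
```

View pics/w1.png

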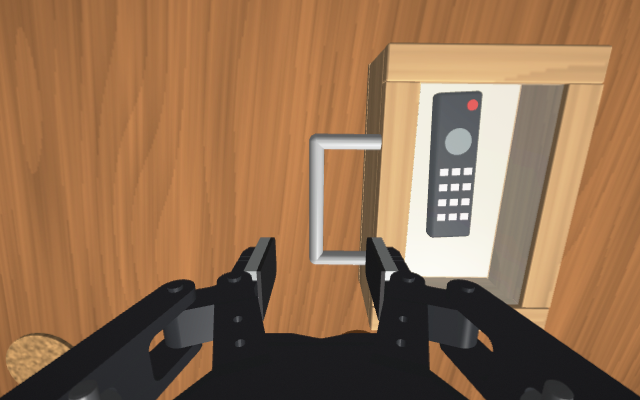

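The wrist view shows the bar (column ~315, rows 140–262) between the jaws' planes. The slot is open on its right, towards the lid edge (~column 368). Now I descend.

Request:
{"fn": "send_rows", "kwargs": {"dp": [[-2,2,-35],[-2,2,-75],[-2,2,-105],[-2,2,-118],[-2,2,-118]], "rot": [[0,0,0],[0,0,0],[0,0,0],[0,0,0],[0,0,0]]}}

```text
time: 1.9
tool_pos: [472.4, -301.8, 82.0]
tcp_rot: [-180.0, 0.1, 7.7]
ft_force: [0.2, -0.7, 0.5]
finger_gap: 46.1
```

```bash
python3 - <<'E'
from h import *
st=r.sense(); print({k:np.round(v,1) for k,v in st.items()})
s=snap('wrist'); save(s,'pics/w2.png')
E
```

```text
{'time': np.float64(1.9), 'joint_pos': array([-37.8,   9.5, 100.8,  -0. ,  69.8, -45.5]), 'qd': array([ 0.4, -1.4, -1.8, -0.1,  0.6, -0.1]), 'joint_efforts': array([ -0.1, -52.7, -44.2,  -0. ,  -0.3,   0. ]), 'tool_pos': array([ 472.4, -301.8,   82. ]), 'tcp_rot': array([-1.8e+02,  1.0e-01,  7.7e+00]), 'ft_force': array([ 0.2, -0.7,  0.5]), 'wrist_torque': array([ 0., -0., -0.]), 'finger_gap': np.float64(46.1)}
```

View pics/w2.png

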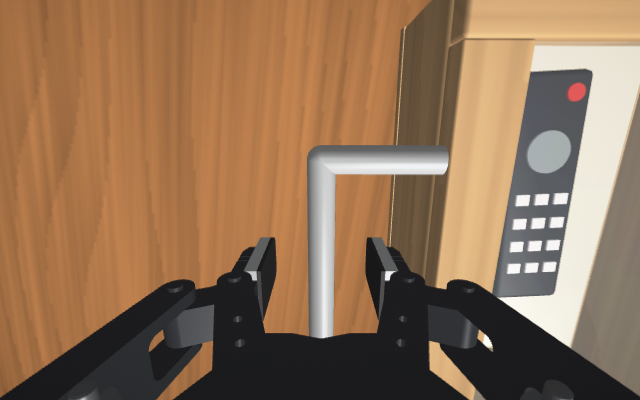

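The bar (column ~320) is centred between the pads (~260 and ~380), with the inner finger in the slot. Closing.

Request:
{"fn": "send_rows", "kwargs": {"dp": [[0,0,0],[0,0,0],[0,0,0],[0,0,0],[0,0,0]], "rot": [[0,0,0],[0,0,0],[0,0,0],[0,0,0],[0,0,0]], "jaw": 0, "force": 25}}

```text
time: 2.58
tool_pos: [472.7, -302.3, 83.8]
tcp_rot: [179.9, 0.1, 7.8]
ft_force: [-8.0, -1.1, 8.8]
finger_gap: 10.7
```

```bash
cat > plan.py <<'E'
from h import *
from scipy.spatial.transform import Rotation as R
# commanded TCP now ~ (473.2,-301.4,82.3); grasp pt on bar assumed 5 behind TCP
a=np.radians(7.8);u=np.array([np.cos(a),np.sin(a),0]);w=np.array([-u[1],u[0],0])
z=np.array([0,0,1.])
rad=np.hypot(210,7);al=np.arctan2(7,210)
def rel(th,ti,off):  # lid angle, tilt deg -> dp of TCP; off: distance TCP ahead of bar
    th=np.radians(th);t=np.radians(ti)
    b=-rad*np.cos(th+al)*u+rad*np.sin(th+al)*z
    tz=R.from_rotvec(w*t).apply([0,0,-1])
    return b+off*tz
def go(th0,ti0,seq,off=5):
    p0=rel(th0,ti0,off)
    for th,ti in seq:
        print(th,ti,(rel(th,ti,off)-p0).round(1).tolist(),(w*np.radians(ti-ti0)).round(3).tolist())
E
python3 - <<'E'
from plan import *
print(r.sense()['ft_force'],r.sense()['finger_gap'],r.sense()['tool_pos'])
go(0,0,[(1,.5),(3,1.5),(5,2.5),(7.5,4),(10,5)])
E
```

```text
[-7.99432158 -1.12369454  8.82646423] 10.715594973555563 [ 472.74082263 -302.27644859   83.8091221 ]
1 0.5 [0.1, 0.0, 3.7] [-0.001, 0.009, 0.0]
3 1.5 [0.5, 0.1, 11.0] [-0.004, 0.026, 0.0]
5 2.5 [1.2, 0.2, 18.3] [-0.006, 0.043, 0.0]
7.5 4 [2.3, 0.3, 27.4] [-0.009, 0.069, 0.0]
10 5 [3.9, 0.5, 36.4] [-0.012, 0.086, 0.0]
```

Request:
{"fn": "send_rows", "kwargs": {"dp": [[0,0,3.5],[0.5,0,11],[1,0,18],[2.5,0.5,27.5],[4,0.5,36.5]], "rot": [[-0.001,0.009,0],[-0.004,0.026,0],[-0.006,0.043,0],[-0.009,0.069,0],[-0.012,0.086,0]]}}

```text
time: 3.2
tool_pos: [476.5, -301.7, 119.2]
tcp_rot: [179.9, 5.1, 7.8]
ft_force: [-3.1, -4.0, -1.9]
finger_gap: 11.0
```

```bash
python3 - <<'E'
from plan import *
st=r.sense(); print({k:np.round(v,1) for k,v in st.items()})
s=snap('wrist'); save(s,'pics/w3.png')
s=snap('side'); save(s,'pics/s3.png')
go(10,5,[(12.5,6),(15,7.5),(17.5,9),(20,10),(22,11)])
E
```

```text
{'time': np.float64(3.2), 'joint_pos': array([-35.3,  11.1,  94.9,  -3.6,  77.7, -42.2]), 'qd': array([  4. ,   2.6, -10.6,  -4.9,  13.5,   4.7]), 'joint_efforts': array([  3.2, -58.3, -47.2,   1.9,  -0.2,  -0.1]), 'tool_pos': array([ 476.5, -301.7,  119.2]), 'tcp_rot': array([179.9,   5.1,   7.8]), 'ft_force': array([-3.1, -4. , -1.9]), 'wrist_torque': array([-0.8,  0.7,  0.1]), 'finger_gap': np.float64(11.0)}
12.5 6 [2.0, 0.3, 8.9] [-0.002, 0.017, 0.0]
15 7.5 [4.3, 0.6, 17.8] [-0.006, 0.043, 0.0]
17.5 9 [7.0, 1.0, 26.5] [-0.009, 0.069, 0.0]
20 10 [10.1, 1.4, 35.1] [-0.012, 0.086, 0.0]
22 11 [12.9, 1.8, 41.9] [-0.014, 0.104, 0.0]
```

View pics/w3.png

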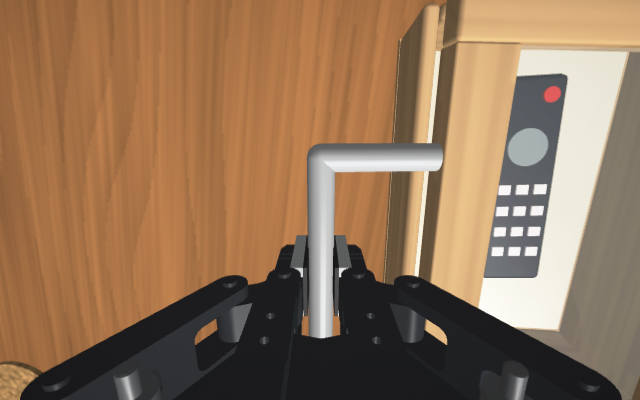

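View pics/s3.png

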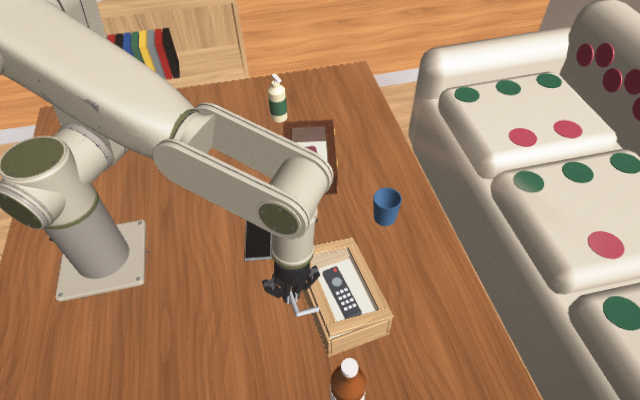

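The pads hold the bar (column ~320). A gap now shows between the lid and the box (column ~420), so the lid is coming up. Continuing along the arc.

Request:
{"fn": "send_rows", "kwargs": {"dp": [[2,0.5,9],[4.5,0.5,18],[7,1,26.5],[10,1.5,35],[13,2,42]], "rot": [[-0.002,0.017,0],[-0.006,0.043,0],[-0.009,0.069,0],[-0.012,0.086,0],[-0.014,0.104,0]]}}

```text
time: 3.92
tool_pos: [489.4, -299.9, 161.5]
tcp_rot: [179.9, 11.2, 7.7]
ft_force: [-6.5, -5.6, -0.3]
finger_gap: 10.6
```

```bash
python3 - <<'E'
from plan import *
st=r.sense(); print({k:np.round(v,1) for k,v in st.items()})
go(22,11,[(24.5,12.5),(27,14),(29.5,15.5),(32,17),(34,18)])
go(34,18,[(36.5,19.5),(39,21),(41.5,22.5),(44,24),(45,25)])
E
```

```text
{'time': np.float64(3.9), 'joint_pos': array([-32.2,  14.9,  86.4,  -7.2,  87.2, -39.1]), 'qd': array([  4.3,   6.8, -12.9,  -4.5,  13.1,   3.8]), 'joint_efforts': array([  4.4, -62.1, -47.6,   2.3,  -0.2,  -0.1]), 'tool_pos': array([ 489.4, -299.9,  161.5]), 'tcp_rot': array([179.9,  11.2,   7.7]), 'ft_force': array([-6.5, -5.6, -0.3]), 'wrist_torque': array([-1. ,  1. ,  0.1]), 'finger_gap': np.float64(10.6)}
24.5 12.5 [3.7, 0.5, 8.3] [-0.004, 0.026, 0.0]
27 14 [7.8, 1.1, 16.5] [-0.007, 0.052, 0.0]
29.5 15.5 [12.3, 1.7, 24.4] [-0.011, 0.078, 0.0]
32 17 [17.0, 2.3, 32.2] [-0.014, 0.104, 0.0]
34 18 [21.1, 2.9, 38.2] [-0.017, 0.121, 0.0]
36.5 19.5 [5.4, 0.7, 7.3] [-0.004, 0.026, 0.0]
39 21 [11.0, 1.5, 14.5] [-0.007, 0.052, 0.0]
41.5 22.5 [17.0, 2.3, 21.3] [-0.011, 0.078, 0.0]
44 24 [23.3, 3.2, 27.9] [-0.014, 0.104, 0.0]
45 25 [25.8, 3.5, 30.4] [-0.017, 0.121, 0.0]
```

Request:
{"fn": "send_rows", "kwargs": {"dp": [[3.5,0,8.5],[7.5,0.5,16.5],[12,1,24.5],[16.5,1.5,32],[20.5,2,38]], "rot": [[-0.004,0.026,0],[-0.007,0.052,0],[-0.011,0.078,0],[-0.014,0.104,0],[-0.017,0.121,0]]}}

```text
time: 4.55
tool_pos: [510.1, -297.3, 199.6]
tcp_rot: [179.9, 18.2, 7.7]
ft_force: [-5.1, -3.1, 1.2]
finger_gap: 10.9
```

```bash
python3 - <<'E'
from plan import *
st=r.sense(); print({k:np.round(v,1) for k,v in st.items()})
s=snap('side'); save(s,'pics/s4.png')
E
```

```text
{'time': np.float64(4.6), 'joint_pos': array([-28.9,  21.6,  75.4, -10.8,  97.6, -36.7]), 'qd': array([  4.1,   8.6, -14.1,  -4.1,  12.2,   2.4]), 'joint_efforts': array([  2.7, -67.8, -48.1,   0.7,  -0. ,  -0.1]), 'tool_pos': array([ 510.1, -297.3,  199.6]), 'tcp_rot': array([179.9,  18.2,   7.7]), 'ft_force': array([-5.1, -3.1,  1.2]), 'wrist_torque': array([-0.4,  0.9,  0.1]), 'finger_gap': np.float64(10.9)}
```

View pics/s4.png

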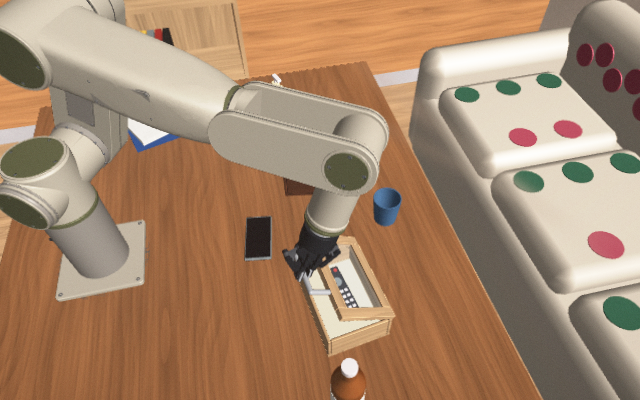

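The lid is visibly open: its lower edge is at about (360,310), and the gripper holds the bar near (315,285). Now the last part of the arc to 45°.

Request:
{"fn": "send_rows", "kwargs": {"dp": [[5.5,0.5,7.5],[11,1.5,14.5],[17,2,21.5],[22.5,3,27.5],[25.5,3.5,30.5]], "rot": [[-0.004,0.026,0],[-0.007,0.052,0],[-0.011,0.078,0],[-0.014,0.104,0],[-0.017,0.121,0]]}}

```text
time: 5.22
tool_pos: [536.0, -293.7, 230.4]
tcp_rot: [179.9, 25.1, 7.7]
ft_force: [-4.7, -3.8, 1.5]
finger_gap: 10.9
```

Request:
{"fn": "send_rows", "kwargs": {"dp": [[0,0,0],[0,0,0],[0,0,0]], "rot": [[0,0,0],[0,0,0],[0,0,0]]}}

```text
time: 5.6
tool_pos: [535.7, -293.8, 230.2]
tcp_rot: [179.9, 25.1, 7.7]
ft_force: [-4.5, -2.9, 2.9]
finger_gap: 11.0
```

```bash
python3 - <<'E'
from plan import *
st=r.sense(); print({k:np.round(v,1) for k,v in st.items()})
s=snap('side'); save(s,'pics/s5.png'); P=pts(s)
w_=snap('wrist'); save(w_,'pics/w5.png')
s2=snap('scene'); save(s2,'pics/c5.png')
# bar estimate from tcp pose, lid angle
Rm=R.from_euler('xyz',st['tcp_rot'],degrees=True).as_matrix()
b=st['tool_pos']-5*Rm[:,2]
H=np.array([682,-274,80.]); d=b-H; print('bar',b,'angle',np.degrees(np.arctan2(d[2],-(d@u)))-1.9,'radius',np.hypot(d[2],d@u))
# lid plane: points above 95 mm in lid region, in all cams
T=np.eye(4);T[:3,:3]=Rm;T[:3,3]=st['tool_pos']
for n,Pc in(('side',P),('scene',pts(s2)),('wrist',pts(w_,T@np.array(w_['T_tool_cam'])))):
    d=Pc-H; X=d@u;Y=d@w;Z=d[...,2]
    for k,mm in (('lo',(Y>-125)&(Y<-60)),('hi',(Y>60)&(Y<125))):
        m=mm&(X<15)&(X>-135)&(Z>12)&(Z<190)&(np.abs(np.degrees(np.arctan2(Z,-X))-45)<25)
        if m.sum()>30:
            q=np.polyfit(X[m],Z[m],1); res=np.abs(np.polyval(q,X[m])-Z[m]); g=res<8
            q=np.polyfit(X[m][g],Z[m][g],1); print(n,k,m.sum(),g.sum(),'slope angle',-np.degrees(np.arctan(q[0])),q[1])
E
```

```text
{'time': np.float64(5.6), 'joint_pos': array([-25.8,  29.9,  63. , -14.3, 107.8, -35.4]), 'qd': array([-0. , -0. ,  0.1,  0.1, -0. ,  0.1]), 'joint_efforts': array([  2.9, -72.8, -48. ,  -0. ,   1.2,   0. ]), 'tool_pos': array([ 535.7, -293.8,  230.2]), 'tcp_rot': array([179.9,  25.1,   7.7]), 'ft_force': array([-4.5, -2.9,  2.9]), 'wrist_torque': array([-0.4,  0.8,  0.1]), 'finger_gap': np.float64(11.0)}
bar [ 537.84183862 -293.51513374  234.72057887] angle 44.86448127896709 radius 212.36953782836846
side lo 1003 918 slope angle 44.558727389416696 16.00650057127304
side hi 101 96 slope angle 44.15351037078316 14.191107023113316
scene lo 928 865 slope angle 44.94971364486639 11.840474997987156
scene hi 773 713 slope angle 45.374824783978724 10.964769607475409
wrist lo 1751 1751 slope angle 41.308743785673805 14.382493530272205
wrist hi 27520 26621 slope angle 44.87258508033771 13.587960841707151
```

View pics/s5.png

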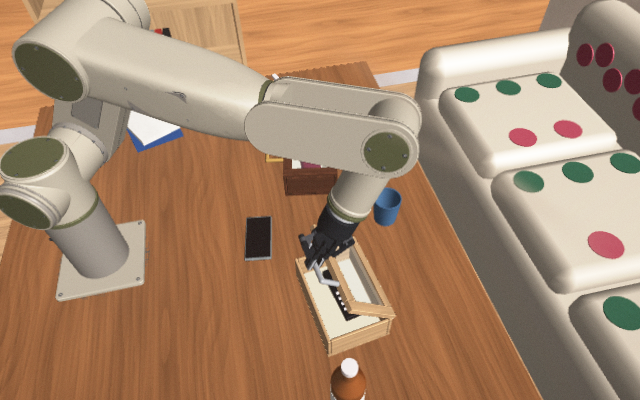

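View pics/w5.png

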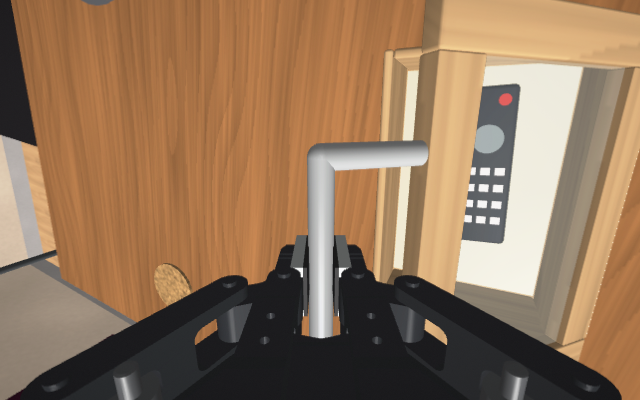

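View pics/c5.png

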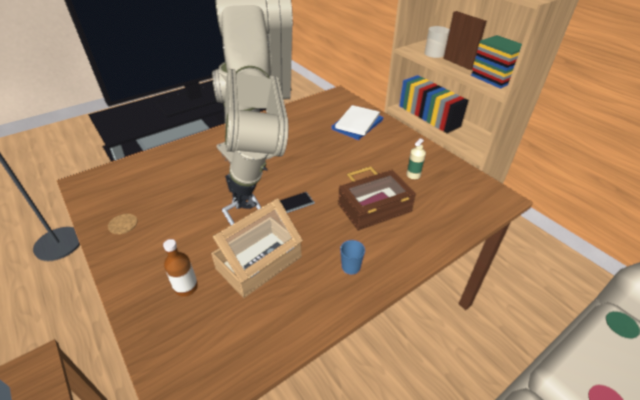

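The oak lid stands at about 45° by three cameras and the wrist pose, and it isn't moving. The bar is firmly between the pads, the walnut lid is shut, and the bottles, cup and phone look unmoved. Handing in.

```bash
python3 - <<'E'
from bench import r,job
print(r.sense()['qd'],r.sense()['finger_gap']); print(job.hand_in())
E
```

```text
[-0.09607329  0.01787387 -0.04074248  0.02097724 -0.05200275  0.01326031] 10.895649723543404
the job is handed in; nothing more can be done
None
```

The black remote is in the oak box. I gripped that box's handle, swung the lid up to about 45°, and handed the job in at about 5.8 s with the gripper still holding it there.

**Lid angle:** the wrist pose gives 44.9°. The cameras' fits to the lid surface give 44.2–45.4°, except one wrist-camera patch, with far fewer points than the other, that read 41.3° (still within the 6° allowed).

**Hold:** the arm is at rest and the wrist force is about 6 N. The fingers read 11 mm on the 12 mm bar, a small mismatch I did not chase; the pictures show the bar held between the pads.

**Everything else:** in the last pictures the walnut lid is shut and the remote, cup, phone and amber bottle look where they were. The arm partly hid the spectacle case and pump bottle in the side view, but the scene view shows both in place. I judged this by eye and did not measure the positions again.

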